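# Hold the grinder's gear cover over its screw holes

### The arm

A 6-joint arm with a two-finger parallel gripper is mounted at the origin on the work surface. World frame = base frame: x ahead of the robot, y to its left, z up, the work surface at z = 0. Lengths are in m, angles in rad, forces in N, time in s.
With the tool pointing down it reaches from about 0.375 to 0.9 m from the base axis. Payload 3.1 kg.
Tool frame: the origin (TCP) lies between the finger pads; the fingertips stand 11 mm ahead of it and the grasp point (between the pads) lies 8 mm behind it; z points along the fingers, y is the line along which they close (so a half turn about z gives the same grasp; the last joint's range is limited). The gripper opens to 87 mm and grips with 3 to 60 N. Pads are 19 mm wide; open, the fingers measure 117 mm over their backs; the gripper's body (75 mm by 190 mm) begins 51 mm behind the grasp point.
Start: joints at [-1.373, 0.527, 1.433, -0, 1.181, -0.178], TCP at [0.229, -0.581, 0.234] pointing down, gripper open.
Joint ranges: [-3.08, 3.08], [-0.75, 2.2], [0.22, 2.44], [-1.43, 4.57], [0, 2.65], [-2.85, 2.85]. Speed limits (rad/s): [2.79, 2.79, 3.14, 3.14, 3.14, 3.14].

### API

Orientations are given as a unit quaternion [x, y, z, w].
In Python, from rig import robot gives the robot as it stands.
- The arm moves only by the tool move_arm, never from a script. Its argument "moves" is text: rows parted by semicolons, each of 7 numbers parted by spaces: the shift along the tool's x, y, z in units of 100 mm (1.0 is 100 mm), then the turn, a rotation vector about the tool's x, y, z in units of 90 degrees (1.0 is 90 degrees), then the opening, from 0 (shut) to 1 (fully open). A call has 1 to 12 rows; each row is the pose to reach, as a shift and turn from the pose commanded when the call began, along the tool's axes at that moment; what a row does not reach only later rows make up. A row lasts 1/10 s, in which the tool goes at most 50 mm and 8.59 degrees, less where a joint would pass 70% of its speed; a pose out of reach is approached as far as the arm can. A call with a number of a shift or a turn outside -1 to 1 is refused whole. A call with a gripper value outside its range is refused whole. The fingers move at their own pace and stop on an object; "squeeze" is the grip in N (left out, the last holds). Time passes only in rows, so rows that repeat a pose let the fingers close. It gives the time, the measured TCP pose, the force, the opening and the grip force at its end, in the units of the state.
- robot.get_obs(): the state, without advancing time (a new reading comes with each control period).
- robot.camera(name): name is "scene" or "top" or "wrist"; returns a dict with "image" (400x640x3 uint8, red, green, blue), "intrinsics" (3x3 intrinsics, pixels), "extrinsics" (4x4, takes a point from world to camera coordinates). Camera axes: x right, y up, looking along -z (the intrinsics and any distortion apply to the point x, -y, -z); pixel columns grow to the right and rows downward; lengths in m; the calibration is good to about 2 mm. A picture is of the moment at which its call begins. There is no depth.
- robot.hand_in(): hands the job in; it is judged then, once.
The state is a dict: "time": time; "q": joint angles; "joint_velocities": joint speeds; "joint_torque": joint torques, N m; "position": TCP position; "tool_rot": TCP orientation; "ft_force": force on the tool from outside, world axes, zero at the start; "moment": the same for the moment, N m; "grip_width": finger opening in m; "grip_force": force on a finger pad.
Only numpy, scipy, OpenCV 4.12 (cv2) and the standard library are available. Lean on these libraries where they do the work, as an engineer would, in place of code of your own. Each camera call takes 0.05 s, during which the arm holds its last target. There are 200 camera calls.

### The job

Take the steel spindle out of the wooden stand, put its shaft down through the bearing bore of the grinder's gear case until its collar sits flat on the case, and let go of it. Then lift the gear cover by its lug and hold it level about 15 mm above the case, the spindle passing through its round opening and its four screw holes lined up over the threaded holes, so that a colleague can start the screws; finish while holding it there, still, touching neither case nor spindle. Keep the two red bottles standing.

Things in the scene. Friction and masses are not known exactly. Their poses are not given: they have to be found in the camera images.
- gear_case: Fixed gear case of an angle grinder, spindle side up: aluminium block 130 (x) x 86 (y) x 60 mm, flat level top. Black motor barrel (58 mm diameter, 58 high, 155 long) at its +x end. Origin: centre of the block's underside, on the bench; z up, x towards the barrel. In the top face: 16 mm vertical bearing bore at x=-32, y=0, 58 mm deep; four threaded 8 mm holes at x=+-50, y=+-29.
- case_bore (a point): Centre of the mouth of the 16 mm bearing bore in the top face of the gear case, 60 mm above the bench; axes as the gear case.
- case_hole0 (a point): Centre of the mouth of a threaded 8 mm screw hole in the top face of the gear case, at its x = 50, y = 29 mm.
- case_hole1 (a point): Centre of the mouth of a threaded 8 mm screw hole in the top face of the gear case, at its x = -50, y = 29 mm.
- case_hole2 (a point): Centre of the mouth of a threaded 8 mm screw hole in the top face of the gear case, at its x = -50, y = -29 mm.
- case_hole3 (a point): Centre of the mouth of a threaded 8 mm screw hole in the top face of the gear case, at its x = 50, y = -29 mm.
- cover: Loose aluminium gear cover, 0.24 kg, flat on the bench: plate 120 (x) x 76 (y) x 6 mm. Origin: centre of its underside; z up. 36 mm opening at x=-32, y=0; 10 mm screw holes at x=+-50, y=+-29; solid upright lug at x=+10, y=0, 28 (x) x 24 (y) mm, 46 mm tall, near its balance point: grip it across y. Goes on with its axes parallel to the case's, opening over the bore.
- cover_lug (a point): Centre of the top of the cover's lug, 52 mm above the plate's underside.
- cover_hole0 (a point): Centre, at the underside, of the cover's 10 mm screw hole at its x = 50, y = 29 mm; belongs over case_hole0.
- cover_hole1 (a point): Centre, at the underside, of the cover's 10 mm screw hole at its x = -50, y = 29 mm; belongs over case_hole1.
- cover_hole2 (a point): Centre, at the underside, of the cover's 10 mm screw hole at its x = -50, y = -29 mm; belongs over case_hole2.
- cover_hole3 (a point): Centre, at the underside, of the cover's 10 mm screw hole at its x = 50, y = -29 mm; belongs over case_hole3.
- spindle: Loose steel spindle, 0.14 kg, upright in the stand's hole, collar resting on the stand's top. Origin: centre of the collar's underside; z up its axis. Below: shaft 13 mm in diameter, 46 mm long, last 6 mm tapering to 6 mm. Collar 30 mm in diameter, 6 mm thick. Above it a round stub to grip, 16 mm in diameter, 40 mm tall (top 46 mm above the origin).
- stand: A square wooden stand block 60 x 60 x 55 mm, fixed to the bench, with one vertical 17 mm hole in the middle of its top, where the spindle waits. Origin at the centre of its underside on the bench.
- glue_a: A red thread-lock bottle, 36 mm in diameter, 105 mm tall, standing loose on the bench; a bystander. Origin at the centre of its underside.
- glue_b: Another such red thread-lock bottle, standing on the other side of the bench; a bystander. Origin at the centre of its underside.
Things that resemble listed ones, but are neither listed nor needed, are in the scene too. There is more than one size of the spindle; the job needs the largest.

How it is judged:
By the outcome, as a careful person would: the job done as asked, in the order asked, and still so for the second after the job is handed in, while the arm keeps its last pose, push and grip.
It also fails if it takes over 72 s, if anything falls off the work surface, if the arm or the gripper's body presses on something with over 40 N, if the wrist force passes 120 N, or if a joint passes its speed limit or range.

## Working session

There is one attempt and no reset: what is moved stays moved. The work goes in short steps, Python scripts to look and compute and a tool call to move; the robot and the scene stay as the last step left them, time stands still between calls to the robot, and variables do not carry over. Pictures are saved under pics/ and viewed, at most 10 in all, crops included, and the job is handed in when it is done.

Besides the shell and the picture viewer there is one more tool, called as name(argument=value, ...) on one line, values as JSON. move_arm: Moves the arm, as the interface text tells. Shifts and turns lie within -1 to 1; 1 stands for 100 mm of shift or 90 degrees of turn. Its arguments: {"type":"object","properties":{"moves":{"type":"string"},"squeeze":{"type":"number"}},"required":["moves"]}

```bash
ls; mkdir -p pics
cat > h.py <<'E'
import numpy as np, cv2
from rig import robot
from scipy.spatial.transform import Rotation as R
def shot(n,save=None):
    c=robot.camera(n)
    if save: cv2.imwrite('pics/'+save,c['image'][:,:,::-1])
    np.savez('%s.npz'%n,**{k:c[k] for k in('image','intrinsics','extrinsics')})
    return c
def ray(c,u,v,z):
    K=c['intrinsics'];E=c['extrinsics']
    d=np.linalg.solve(K,[u,v,1.]);d=np.array([d[0],-d[1],-d[2]])
    d=E[:3,:3].T@d;o=-E[:3,:3].T@E[:3,3]
    return o+d*(z-o[2])/d[2]
def proj(c,p):
    q=c['extrinsics'][:3,:3]@np.array(p)+c['extrinsics'][:3,3];q=c['intrinsics']@[q[0],-q[1],-q[2]]
    return q[:2]/q[2]
E
python3 - <<'E'
from h import *
a=shot('top','top.png');b=shot('scene','scene.png')
for c in(a,b):print({k:v for k,v in c.items() if k!='image'})
print(robot.get_obs())
E
```

```text
pics
{'intrinsics': array([[373.42306342,   0.        , 319.83254553],
       [  0.        , 373.42306342, 202.77582829],
       [  0.        ,   0.        ,   1.        ]]), 'extrinsics': array([[-0.0137373 , -0.9998167 ,  0.01333638,  0.03334932],
       [ 0.9924749 , -0.01201098,  0.12185775, -0.55387272],
       [-0.12167523,  0.01491002,  0.99245797, -0.86144095],
       [ 0.        ,  0.        ,  0.        ,  1.        ]])}
{'intrinsics': array([[410.61689056,   0.        , 318.76336693],
       [  0.        , 410.61689056, 194.72644334],
       [  0.        ,   0.        ,   1.        ]]), 'extrinsics': array([[-0.51318031,  0.85810415, -0.01741392,  0.25728384],
       [-0.54948776, -0.31289411,  0.77470025,  0.25200202],
       [ 0.65932478,  0.40712965,  0.63208882, -1.27139185],
       [ 0.        ,  0.        ,  0.        ,  1.        ]])}
{'time': 0.1, 'q': array([-1.37351568e+00,  5.28394964e-01,  1.43374766e+00, -1.77235205e-05,
        1.18138620e+00, -1.78485476e-01]), 'joint_velocities': array([ 0.00060475, -0.00140525, -0.00403228, -0.00056187, -0.00196797,
        0.00127741]), 'joint_torque': array([-6.04825036e-04, -4.40985382e+01, -1.77151841e+01,  6.33402681e-02,
        5.34072309e-02, -5.25949895e-05]), 'position': array([ 0.22927327, -0.58075986,  0.23266452]), 'tool_rot': array([ 9.82400747e-01,  1.86782855e-01, -1.72922125e-05, -9.67965324e-04]), 'ft_force': array([0.06858642, 0.68187318, 0.45389607]), 'moment': array([-0.01093726, -0.02858253, -0.02277519]), 'grip_force': 0.0, 'grip_width': 0.08726167173517502}
```

View pics/top.png

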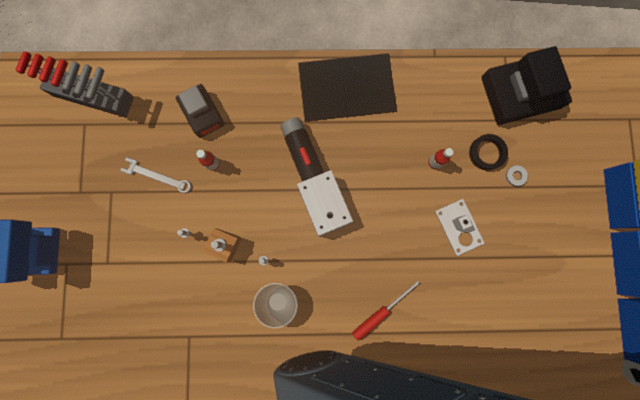

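View pics/scene.png

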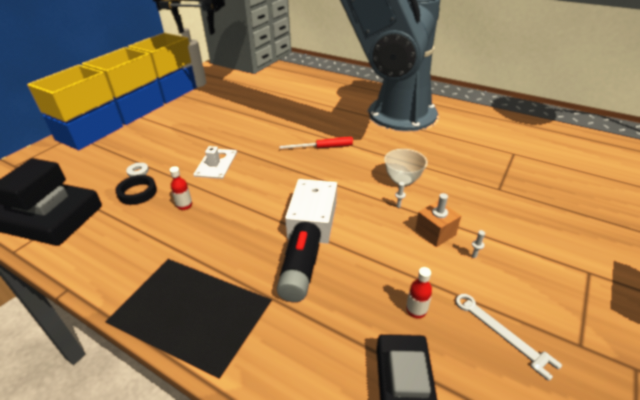

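Run:
```python
from h import *
a=np.load('top.npz');i=a['image'][:,:,::-1]
f=lambda x0,y0,w,h:cv2.resize(i[y0:y0+h,x0:x0+w],(400,300),interpolation=cv2.INTER_CUBIC)
cv2.imwrite('pics/crop.png',np.vstack([np.hstack([f(170,210,100,75),f(275,165,100,75)]),np.hstack([f(410,190,100,75),f(240,275,100,75)])]))
for n,u,v,z in [('stub',220,244,.1),('s2',184,233,.04),('s3',264,260,.04),('bore',330,215,.06),('lug',466,223,.052),('glueA',202,154,.105),('glueB',448,153,.105),('glass',275,305,.1)]:print(n,ray(a,u,v,z).round(3))
```

```text
stub [0.458 0.246 0.1  ]
s2 [0.486 0.346 0.04 ]
s3 [0.421 0.158 0.04 ]
bore [0.522 0.003 0.06 ]
lug [ 0.5   -0.316  0.052]
glueA [0.658 0.289 0.105]
glueB [ 0.655 -0.263  0.105]
glass [0.327 0.126 0.1  ]
```

View pics/crop.png

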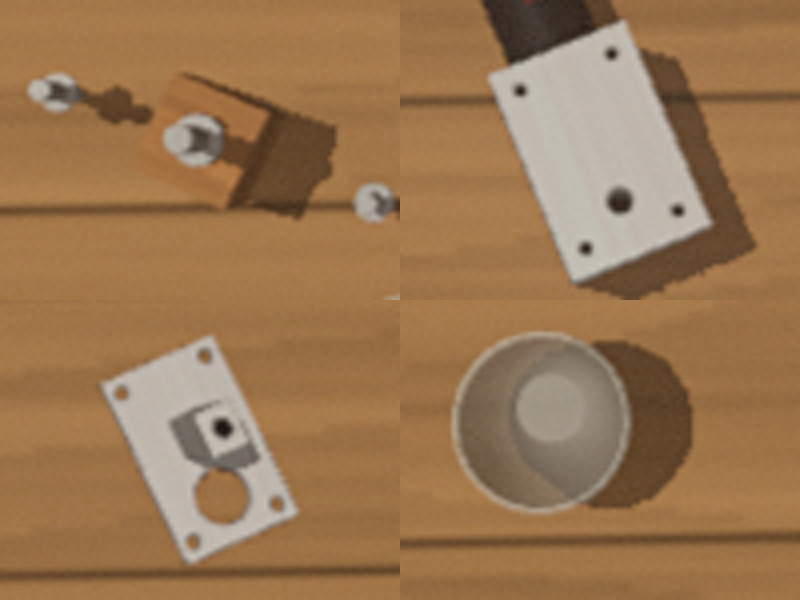

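The stand's spindle (stub top at 214.5,244.7) is clearly the largest. The smaller lookalikes are at (184,233) and (264,260). In the crop, the case bore is at (330,215) and its four screw holes are visible. The cover lug is at about (466,223) and its opening at (465.5,239).

```bash
cat >> h.py <<'E'
def fit(P,M):
    # 2d rigid fit: world = c + R(th) m
    P=np.array(P)[:,:2];M=np.array(M);pc=P.mean(0);mc=M.mean(0)
    p=(P-pc)@[1,1j];m=(M-mc)@[1,1j];th=np.angle((p*m.conj()).sum())
    r=np.array([[np.cos(th),-np.sin(th)],[np.sin(th),np.cos(th)]]);c=pc-r@mc
    return c,th,np.abs(p-m*np.exp(1j*th)).max(),r
H=np.array([[50,29],[-50,29],[-50,-29],[50,-29],[-32,0]])/1000
E
python3 - <<'E'
from h import *
a=np.load('top.npz')
for n,px,z in [('case',[(305,187.75),(321.5,227),(344.25,217.5),(327.75,178.5),(330,215.25)],.06),('cover',[(440.25,213.25),(458.25,250.25),(479.25,240.75),(461.25,203.75),(465.5,238.75)],.006)]:
    c,th,e,r=fit([ray(a,u,v,z) for u,v in px],H)
    print(n,c.round(4),np.degrees(th).round(2),e.round(4),'bore',(c+r@[-.032,0]).round(4),'lug',(c+r@[.01,0]).round(4))
print(ray(a,214.5,244.7,.101),ray(a,218.7,245,.061))
o=robot.get_obs();print(R.from_quat(o['tool_rot']).as_matrix().round(3))
s=np.load('scene.npz');print(proj(s,[.327,.126,.1]),proj(s,[.327,.126,.0]),s['image'].shape)
E
```

```text
case [0.5514 0.0155] 21.87 0.0006 bore [0.5217 0.0035] lug [0.5607 0.0192]
cover [ 0.4936 -0.3181] 23.11 0.0003 bore [ 0.4642 -0.3307] lug [ 0.5028 -0.3142]
[0.45682978 0.25777748 0.101     ] [0.45657833 0.25884299 0.061     ]
[[ 0.93   0.367 -0.   ]
 [ 0.367 -0.93   0.002]
 [ 0.    -0.002 -1.   ]]
[404.20057687 146.58197541] [399.53619454 181.27969171] (400, 640, 3)
```

move_arm(moves="0.4 -0.25 0 0 0 0 1; 0.8 -0.5 0 0 0 0 1; 1 -0.6 0 0 0 0 1")

```text
time: 0.4
position: [0.3015, -0.4848, 0.2327]
tool_rot: [0.982, 0.187, 0.0, -0.002]
ft_force: [-0.5, -0.2, 1.3]
grip_width: 0.0867
grip_force: 0.0
```

move_arm(moves="0.4 -0.25 0 0 0 0 1; 0.8 -0.5 0 0 0 0 1; 1 -0.6 0 0 0 0 1")

```text
time: 0.7
position: [0.3724, -0.3922, 0.233]
tool_rot: [0.982, 0.188, -0.0, -0.002]
ft_force: [-0.7, -0.3, 0.1]
grip_width: 0.0872
grip_force: 0.0
```

move_arm(moves="0.4 -0.25 0 0 0 0 1; 0.8 -0.5 0 0 0 0 1; 1 -0.6 0 0 0 0 1")

```text
time: 1.0
position: [0.4433, -0.3001, 0.2331]
tool_rot: [0.982, 0.188, -0.0, -0.001]
ft_force: [0.2, -0.4, -0.0]
grip_width: 0.0871
grip_force: 0.0
```

move_arm(moves="0.2 -0.5 0 0 0 0 1; 0.4 -1 0 0 0 0 1; 0.4 -1 0 0 0 0 1")

```text
time: 1.3
position: [0.4408, -0.1902, 0.2327]
tool_rot: [0.982, 0.189, -0.002, -0.003]
ft_force: [-0.4, -0.3, 0.4]
grip_width: 0.0868
grip_force: 0.0
```

move_arm(moves="0.3 -0.5 0 0 0 0 1; 0.6 -1 0 0 0 0 1; 0.6 -1 0 0 0 0 1")

```text
time: 1.6
position: [0.4614, -0.0777, 0.2333]
tool_rot: [0.982, 0.188, -0.001, -0.001]
ft_force: [-0.3, -0.7, -0.4]
grip_width: 0.0869
grip_force: 0.0
```

move_arm(moves="0.3 -0.4 0 0 0 0 1; 0.6 -0.7 0 0 0 0 1; 0.6 -0.7 0 0 0 0 1; 0.6 -0.7 0 0 0 0 1; 0.6 -0.7 0 0 0 0 1")

```text
time: 2.1
position: [0.4919, 0.0051, 0.2333]
tool_rot: [0.982, 0.186, -0.0, 0.0]
ft_force: [-0.3, -0.8, 0.2]
grip_width: 0.087
grip_force: 0.0
```

Run:
```python
from h import *
c=shot('wrist','w1.png');o=robot.get_obs();np.savez('case_w.npz',**np.load('wrist.npz'))
E=c['extrinsics'];print(o['position'],-E[:3,:3].T@E[:3,3],E[:3,:3].round(3))
print(proj(c,[.5217,.0035,.06]))
```

```text
[0.49181007 0.00478907 0.2333526 ] [0.56726132 0.03402582 0.38413429] [[ 0.366 -0.931 -0.001]
 [ 0.889  0.35  -0.295]
 [ 0.275  0.108  0.955]]
[331.23156182 152.80045035]
```

View pics/w1.png

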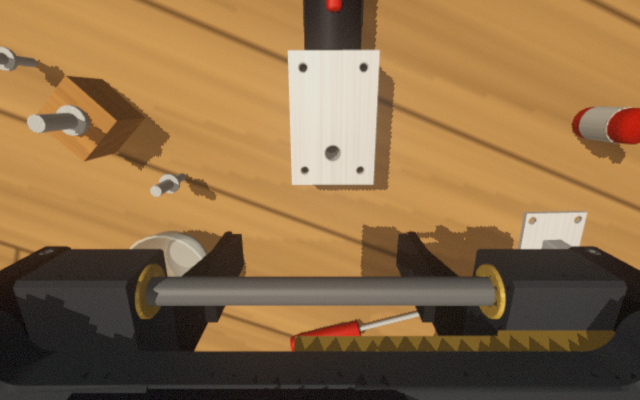

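The wrist picture shows the case with its bore at (333,153) and screw holes at (303,67), (363,67), (305,170) and (360,170). The predicted bore pixel was (331,153), so it agrees. Next I'll refine with blob centroids.

```bash
cat >> h.py <<'E'
def blob(g,u,v,r=9):
    u,v=int(round(u)),int(round(v));p=g[v-r:v+r+1,u-r:u+r+1].astype(float)
    w=np.clip(np.percentile(p,70)*.75-p,0,None);y,x=np.mgrid[-r:r+1,-r:r+1]
    return u+(w*x).sum()/w.sum(),v+(w*y).sum()/w.sum()
E
python3 - <<'E'
from h import *
a=np.load('case_w.npz');g=cv2.cvtColor(a['image'],cv2.COLOR_RGB2GRAY)
px=[blob(g,*p,r) for p,r in zip([(303,67),(305,170),(360,170),(363,67),(333,153)],[7,7,7,7,11])]
print(np.round(px,1))
for n in (4,5):
    c,th,e,r=fit([ray(a,u,v,.06) for u,v in px[:n]],H[:n]);print(c.round(4),np.degrees(th).round(2),e.round(4),'bore',(c+r@[-.032,0]).round(4),'cover lug goal',(c+r@[.01,0]).round(4))
print('collar',ray(a,72,121,.061))
o=robot.get_obs();m=R.from_quat(o['tool_rot']).as_matrix();print((m.T@(np.array([.4567,.258,.078])-o['position'])).round(4))
E
```

```text
[[302.5  67.2]
 [304.3 169.6]
 [359.5 169.4]
 [363.2  67. ]
 [331.5 151.5]]
[0.5519 0.0145] 21.65 0.0005 bore [0.5221 0.0027] cover lug goal [0.5612 0.0182]
[0.5521 0.0147] 21.59 0.0011 bore [0.5223 0.003 ] cover lug goal [0.5614 0.0184]
collar [0.45690136 0.25527716 0.061     ]
[ 0.06   -0.2485  0.1553]
```

move_arm(moves="0.1 -0.5 0 0 0 0 1; 0.2 -1 0 0 0 0 1; 0.2 -1 0 0 0 0 1")

```text
time: 2.45
position: [0.4719, 0.1092, 0.2334]
tool_rot: [0.982, 0.188, -0.001, -0.001]
ft_force: [1.4, -0.5, -0.0]
grip_width: 0.087
grip_force: 0.0
```

move_arm(moves="0.1 -0.5 0 0 0 0 1; 0.2 -1 0 0 0 0 1; 0.2 -1 0 0 0 0 1")

```text
time: 2.75
position: [0.455, 0.2095, 0.2336]
tool_rot: [0.982, 0.189, 0.0, -0.001]
ft_force: [0.1, -0.3, 0.0]
grip_width: 0.0868
grip_force: 0.0
```

move_arm(moves="0.1 -0.3 0.3 0 0 0 1; 0.2 -0.46 0.7 0 0 0 1; 0.2 -0.46 0.9 0 0 0 1; 0.2 -0.46 0.9 0 0 0 1; 0.2 -0.46 0.9 0 0 0 1; 0.2 -0.46 0.9 0 0 0 1")

```text
time: 3.35
position: [0.4592, 0.256, 0.1449]
tool_rot: [0.983, 0.186, 0.001, -0.0]
ft_force: [1.4, -0.1, -0.4]
grip_width: 0.0869
grip_force: 0.0
```

Run:
```python
from h import *
c=shot('wrist','w2.png');o=robot.get_obs()
p=o['position'];print(p,proj(c,[.4568,.257,.101]),proj(c,[p[0],p[1],.101]),proj(c,[.4568,.257,.061]))
```

```text
[0.45911339 0.25621107 0.1450426 ] [316.03636443 228.71534024] [318.41335592 226.10351562] [316.60285855 208.81899223]
```

View pics/w2.png

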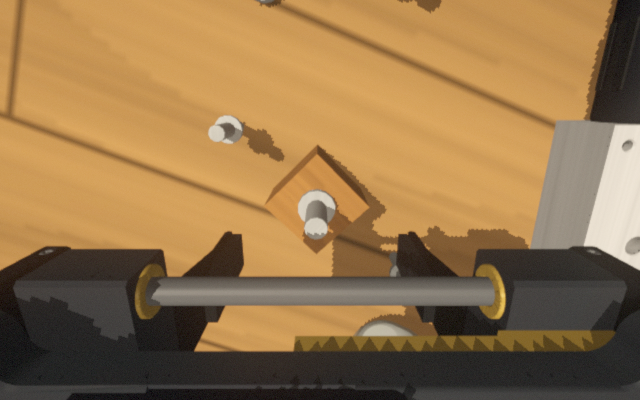

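The stub top is at (315,228), against a predicted (316,229). I'll make a small correction, descend and grip.

move_arm(moves="-0.02 -0.015 0.2 0 0 0 1; -0.02 -0.015 0.4 0 0 0 1; -0.02 -0.015 0.55 0 0 0 1; -0.02 -0.015 0.67 0 0 0 1; -0.02 -0.015 0.67 0 0 0 1; -0.02 -0.015 0.67 0 0 0 1")

```text
time: 4.0
position: [0.4559, 0.2576, 0.0772]
tool_rot: [0.982, 0.187, 0.001, -0.0]
ft_force: [0.1, -0.5, 0.4]
grip_width: 0.0871
grip_force: 0.0
```

move_arm(moves="0 0 0 0 0 0 0.1; 0 0 0 0 0 0 0.1; 0 0 0 0 0 0 0.1; 0 0 0 0 0 0 0.1; 0 0 0 0 0 0 0.1; 0 0 0 0 0 0 0.1; 0 0 0 0 0 0 0.1; 0 0 0 0 0 0 0.1; 0 0 0 0 0 0 0.1", squeeze=25)

```text
time: 4.9
position: [0.4552, 0.2576, 0.0765]
tool_rot: [0.982, 0.187, -0.0, 0.0]
ft_force: [0.4, -0.5, 0.2]
grip_width: 0.023
grip_force: 0.0
```

move_arm(moves="0 0 0 0 0 0 0; 0 0 0 0 0 0 0; 0 0 0 0 0 0 0; 0 0 0 0 0 0 0; 0 0 0 0 0 0 0")

```text
time: 5.4
position: [0.4553, 0.2576, 0.0765]
tool_rot: [0.982, 0.187, -0.0, 0.0]
ft_force: [0.4, -0.9, -1.4]
grip_width: 0.0152
grip_force: 25.0
```

move_arm(moves="0 0 -0.2 0 0 0 0; 0 0 -0.4 0 0 0 0; 0 0 -0.6 0 0 0 0; 0 0 -0.8 0 0 0 0; 0 0 -0.95 0 0 0 0; 0 0 -0.95 0 0 0 0")

```text
time: 6.0
position: [0.4564, 0.2581, 0.1733]
tool_rot: [0.982, 0.187, 0.002, -0.0]
ft_force: [0.2, 0.2, -2.2]
grip_width: 0.0153
grip_force: 25.0
```

move_arm(moves="-0.05 0.3 0 0 0 0 0; -0.1 0.6 0 0 0 0 0; -0.1 0.9 0 0 0 0 0; -0.1 0.9 0 0 0 0 0")

```text
time: 6.4
position: [0.48, 0.1675, 0.1706]
tool_rot: [0.983, 0.185, -0.0, 0.0]
ft_force: [0.0, -0.3, -1.3]
grip_width: 0.0152
grip_force: 25.0
```

move_arm(moves="-0.05 0.3 0 0 0 0 0; -0.1 0.6 0 0 0 0 0; -0.1 0.9 0 0 0 0 0; -0.1 0.9 0 0 0 0 0")

```text
time: 6.8
position: [0.5042, 0.0806, 0.1709]
tool_rot: [0.983, 0.185, 0.0, 0.0]
ft_force: [0.3, 0.3, -0.7]
grip_width: 0.0149
grip_force: 25.0
```

move_arm(moves="-0.05 0.3 0 0 0 0 0; -0.12 0.6 0.1 0 0 0 0; -0.12 0.8 0.2 0 0 0 0; -0.12 0.8 0.3 0 0 0 0; -0.12 0.8 0.3 0 0 0 0; -0.12 0.8 0.3 0 0 0 0; -0.12 0.8 0.3 0 0 0 0")

```text
time: 7.5
position: [0.5205, 0.0053, 0.1417]
tool_rot: [0.982, 0.188, -0.0, -0.0]
ft_force: [0.3, 0.4, -1.1]
grip_width: 0.0151
grip_force: 25.0
```

Run:
```python
from h import *
c=shot('wrist');s=shot('scene');t=shot('top');o=robot.get_obs()
p=o['position'];print(p,(R.from_quat(o['tool_rot']).as_matrix().round(4)))
f=lambda i,x0,y0,w,h:cv2.resize(i['image'][y0:y0+h,x0:x0+w,::-1],(400,300),interpolation=cv2.INTER_CUBIC)
cv2.imwrite('pics/m3.png',np.vstack([np.hstack([f(c,220,70,200,150),f(c,290,150,60,45)]),np.hstack([f(s,270,150,80,60),f(t,290,180,80,60)])]))
for n,k in(('w',c),('s',s),('t',t)):
  print(n,[proj(k,q).round(1) for q in ([.5221,.0028,.06],[p[0],p[1],p[2]-.0675],[p[0],p[1],p[2]-.0215],[p[0],p[1],p[2]+.0245])])
```

```text
[0.52098511 0.0047153  0.1420138 ] [[ 9.298e-01  3.680e-01  8.000e-04]
 [ 3.680e-01 -9.298e-01 -1.000e-04]
 [ 7.000e-04  3.000e-04 -1.000e+00]]
w [array([322.7, 206.6]), array([319.9, 213.4]), array([319.9, 240.3]), array([319.8, 283.6])]
s [array([314.5, 189.8]), array([315.3, 184.5]), array([314.8, 166.9]), array([314.3, 148.1])]
t [array([330.3, 215. ]), array([329.7, 215. ]), array([330.5, 213.1]), array([331.5, 210.9])]
```

View pics/m3.png

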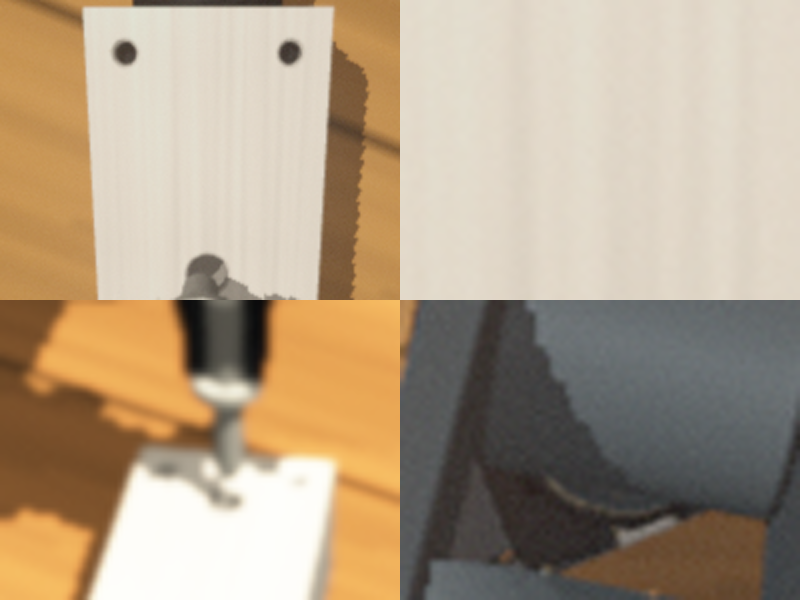

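Run:
```python
from h import *
c=np.load('wrist.npz')
cv2.imwrite('pics/z4.png',cv2.resize(c['image'][185:260,280:380,::-1],(800,600),interpolation=cv2.INTER_CUBIC))
a=np.array([.5221,.0028,.06]);m=np.array([[.93,.367,0],[.367,-.93,0]])
for d in(m[0],m[1]):print((proj(c,a+d*.001)-proj(c,a)).round(2),(proj(c,np.array([.521,.0047,.0745])+d*.001)-proj(c,[.521,.0047,.0745])).round(2))
```

```text
[ 0.01 -1.22] [ 0.   -1.29]
[1.29 0.  ] [1.37 0.  ]
```

View pics/z4.png

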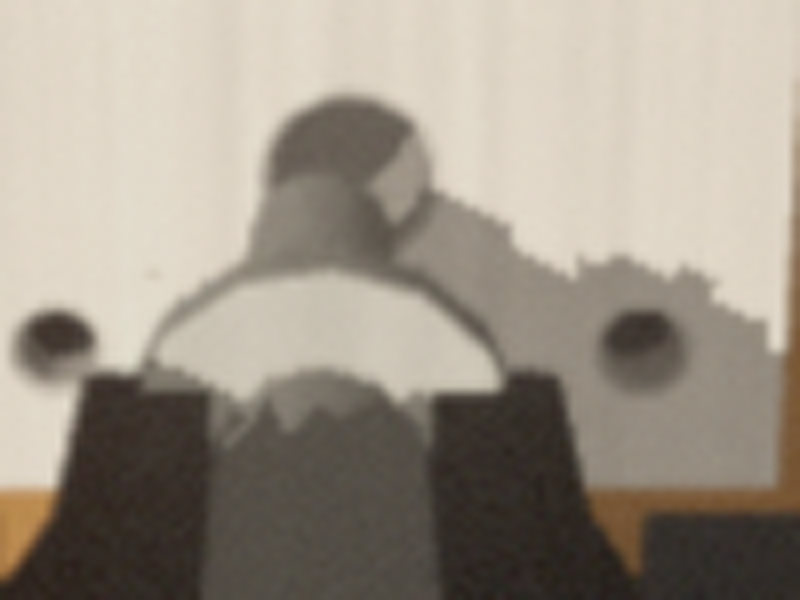

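The bore is at (323.8,206.3) and the shaft tip at (320.4,210.8). So I shift y by +2.5 mm and x by −1.2 mm, then insert partway.

move_arm(moves="-0.012 0.025 0 0 0 0 0; -0.012 0.025 0 0 0 0 0; -0.012 0.025 0.1 0 0 0 0; -0.012 0.025 0.15 0 0 0 0; -0.012 0.025 0.2 0 0 0 0; -0.012 0.025 0.25 0 0 0 0; -0.012 0.025 0.3 0 0 0 0; -0.012 0.025 0.3 0 0 0 0")

```text
time: 8.45
position: [0.5202, 0.0013, 0.1107]
tool_rot: [0.982, 0.187, -0.001, -0.0]
ft_force: [0.0, -0.5, -1.7]
grip_width: 0.0151
grip_force: 25.0
```

move_arm(moves="0 0 0.05 0 0 0 0; 0 0 0.1 0 0 0 0; 0 0 0.15 0 0 0 0; 0 0 0.2 0 0 0 0; 0 0 0.24 0 0 0 0; 0 0 0.26 0 0 0 0; 0 0 0.27 0 0 0 0; 0 0 0.28 0 0 0 0; 0 0 0.28 0 0 0 0")

```text
time: 9.35
position: [0.5208, 0.0012, 0.0836]
tool_rot: [0.982, 0.187, 0.0, 0.0]
ft_force: [-0.3, 0.3, -0.7]
grip_width: 0.0154
grip_force: 25.0
```

move_arm(moves="0 0 0.01 0 0 0 0; 0 0 0.015 0 0 0 0; 0 0 0.02 0 0 0 0; 0 0 0.025 0 0 0 0; 0 0 0.025 0 0 0 0; 0 0 0.025 0 0 0 0")

```text
time: 9.95
position: [0.5208, 0.0012, 0.0815]
tool_rot: [0.982, 0.187, 0.0, 0.0]
ft_force: [-1.5, 0.7, 4.6]
grip_width: 0.015
grip_force: 25.0
```

move_arm(moves="0 0 0 0 0 0 0.3; 0 0 0 0 0 0 0.5; 0 0 0 0 0 0 0.8; 0 0 0 0 0 0 0.8; 0 0 0 0 0 0 0.8; 0 0 0 0 0 0 0.8; 0 0 0 0 0 0 0.8; 0 0 0 0 0 0 0.8")

```text
time: 10.75
position: [0.5207, 0.0012, 0.0811]
tool_rot: [0.982, 0.187, 0.0, -0.0]
ft_force: [0.6, -0.8, -0.2]
grip_width: 0.0674
grip_force: 0.0
```

move_arm(moves="0 0 -0.15 0 0 0 0.8; 0 0 -0.4 0 0 0 0.8; 0 0 -0.8 0 0 0 0.9; 0 0 -1 0 0 0 0.9; 0 0 -1 0 0 0 0.9; 0 0 -1 0 0 0 0.9")

```text
time: 11.35
position: [0.5206, 0.0013, 0.1812]
tool_rot: [0.982, 0.187, 0.0, 0.0]
ft_force: [-0.3, -0.2, -0.5]
grip_width: 0.0782
grip_force: 0.0
```

Run:
```python
from h import *
c=shot('wrist');s=shot('scene');o=robot.get_obs();print(o['position'],o['grip_width'])
print([proj(c,[.522,.003,z]).round(1) for z in(.06,.066,.106)],[proj(s,[.522,.003,z]).round(1) for z in(.06,.066,.106)])
cv2.imwrite('pics/m5.png',np.hstack([cv2.resize(c['image'][130:280,220:420,::-1],(400,300)),cv2.resize(s['image'][150:210,275:355,::-1],(400,300),interpolation=cv2.INTER_CUBIC)]))
m=R.from_quat(o['tool_rot']).as_matrix();print((m.T@(np.array([.5028,-.3142,.234])-o['position'])).round(4))
```

```text
[0.51972492 0.00141169 0.17995767] 0.07848549357696681
[array([317.8, 190.7]), array([317.8, 192.6]), array([317.5, 207.6])] [array([314.6, 189.8]), array([314.5, 187.6]), array([314. , 172.6])]
[-0.1317  0.2873 -0.0542]
```

View pics/m5.png

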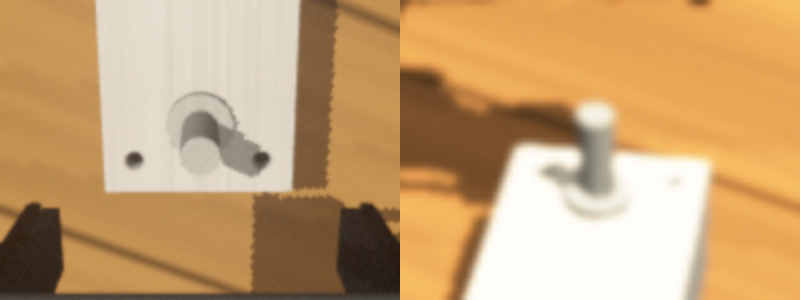

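The spindle is seated, with its collar flat on the case (wrist pixel 320,192; scene pixel 314,189). Now on to the cover.

move_arm(moves="-0.2 0.3 -0.3 0 0 0 1; -0.4 0.6 -0.5 0 0 0 1; -0.5 1 -0.5 0 0 0 1; -0.5 1 -0.5 0 0 0 1")

```text
time: 11.85
position: [0.5121, -0.1148, 0.2307]
tool_rot: [0.983, 0.184, 0.001, 0.001]
ft_force: [0.1, 0.9, 0.2]
grip_width: 0.0867
grip_force: 0.0
```

move_arm(moves="-0.2 0.4 0 0 0 0 1; -0.4 0.8 0 0 0 0 1; -0.5 1 0 0 0 0 1; -0.5 1 0 0 0 0 1")

```text
time: 12.25
position: [0.5006, -0.2239, 0.2294]
tool_rot: [0.983, 0.185, -0.001, -0.001]
ft_force: [0.5, 1.2, -0.4]
grip_width: 0.0871
grip_force: 0.0
```

move_arm(moves="-0.3 0.4 0 0 0 0 1; -0.5 0.8 0.2 0 0 0 1; -0.6 0.9 0.5 0 0 0 1; -0.6 0.9 0.7 0 0 0 1; -0.6 0.9 0.7 0 0 0 1; -0.6 0.9 0.7 0 0 0 1; -0.6 0.9 0.7 0 0 0 1")

```text
time: 12.95
position: [0.4792, -0.3265, 0.1619]
tool_rot: [0.982, 0.187, 0.0, 0.0]
ft_force: [-0.1, 0.2, 0.4]
grip_width: 0.0871
grip_force: 0.0
```

Run:
```python
from h import *
c=shot('wrist','w6.png');o=robot.get_obs();p=o['position'];print(p)
print([proj(c,q).round(1) for q in([.5028,-.3142,.052],[p[0],p[1],.052],[.4642,-.3307,.006])])
ct,r=np.array([.4936,-.3181]),R.from_euler('z',23.11,degrees=True).as_matrix()[:2,:2]
print([proj(c,[*(ct+r@h),.006]).round(1) for h in H])
```

```text
[ 0.47928342 -0.32680609  0.16222759]
[array([315.6, 166.3]), array([319.2, 196.6]), array([317.4, 197.8])]
[array([283.9, 115.2]), array([289.7, 215.2]), array([346. , 213.8]), array([345.8, 113.5]), array([317.3, 197.8])]
```

View pics/w6.png

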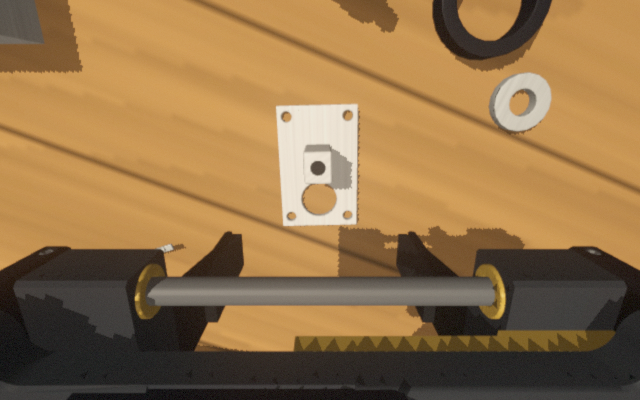

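The cover's holes are at about (286,117), (291,216), (347,215) and (348,115), the opening at (319,199), and the lug top at (317,167). The lug matches the description.

Run:
```python
from h import *
c=np.load('wrist.npz');o=robot.get_obs()
px=[(286,117),(291,216),(347,215),(348,115),(319,199)]
s=cv2.cvtColor(c['image'],cv2.COLOR_RGB2HSV)[:,:,1].astype(float)
q=[]
for (u,v),r in zip(px,[7,7,7,7,20]):
    p=s[v-r:v+r+1,u-r:u+r+1];y,x=np.mgrid[-r:r+1,-r:r+1];w=np.clip(p-80,0,60)*(x**2+y**2<=r*r);q.append((u+(w*x).sum()/w.sum(),v+(w*y).sum()/w.sum()))
print(np.round(q,1))
ct,th,e,r=fit([ray(c,u,v,.006) for u,v in q[:4]],H[:4]);lug=ct+r@[.01,0]
print(ct,np.degrees(th),e,lug,ray(c,317.5,167.5,.052))
m=R.from_quat(o['tool_rot']).as_matrix();print('yaw tool',np.degrees(np.arctan2(m[1,0],m[0,0])),m.T@(np.array([*lug,.04])-o['position']))
```

```text
[[286.1 116.3]
 [291.3 215.3]
 [347.1 214. ]
 [347.4 114.9]
 [318.7 198.2]]
[ 0.49356266 -0.31981068] 22.904005342587485 0.0005931468757637716 [ 0.50277424 -0.3159188 ] [ 0.50244672 -0.31608265  0.052     ]
yaw tool 21.609386877348488 [ 0.02573459 -0.00168925  0.12224898]
```

move_arm(moves="0.13 -0.01 0.2 0 0 -0.015 1; 0.255 -0.017 0.4 0 0 -0.015 1; 0.255 -0.017 0.6 0 0 -0.015 1; 0.255 -0.017 0.8 0 0 -0.015 1; 0.255 -0.017 0.8 0 0 -0.015 1; 0.255 -0.017 0.8 0 0 -0.015 1")

```text
time: 13.6
position: [0.502, -0.3163, 0.0819]
tool_rot: [0.98, 0.199, 0.0, 0.0]
ft_force: [1.0, -0.8, 0.5]
grip_width: 0.0869
grip_force: 0.0
```

Run:
```python
from h import *
o=robot.get_obs();m=R.from_quat(o['tool_rot']).as_matrix();print(o['position'],'yaw tool',np.degrees(np.arctan2(m[1,0],m[0,0])),m.T@(np.array([.5027,-.316,.026])-o['position']))
```

```text
[ 0.50200135 -0.31628728  0.08194765] yaw tool 22.913449990714362 [ 7.27048728e-04 -4.70817537e-05  5.59480097e-02]
```

move_arm(moves="0.01 0 0.15 0 0 0 0.9; 0.01 0 0.3 0 0 0 0.7; 0.01 0 0.45 0 0 0 0.6; 0.01 0 0.55 0 0 0 0.5; 0.01 0 0.55 0 0 0 0.5; 0.01 0 0.55 0 0 0 0.5; 0.01 0 0.55 0 0 0 0.4", squeeze=40)

```text
time: 14.3
position: [0.5026, -0.3162, 0.0263]
tool_rot: [0.98, 0.198, 0.0, 0.0]
ft_force: [-0.3, 0.7, -0.0]
grip_width: 0.0422
grip_force: 0.0
```

move_arm(moves="0 0 0 0 0 0 0.35; 0 0 0 0 0 0 0.3; 0 0 0 0 0 0 0.2; 0 0 0 0 0 0 0; 0 0 0 0 0 0 0; 0 0 0 0 0 0 0; 0 0 0 0 0 0 0; 0 0 0 0 0 0 0; 0 0 0 0 0 0 0")

```text
time: 15.2
position: [0.5024, -0.316, 0.0264]
tool_rot: [0.98, 0.198, 0.0, 0.0]
ft_force: [-0.3, 0.9, 5.2]
grip_width: 0.0241
grip_force: 40.0
```

move_arm(moves="0 0 -0.05 0 0 0 0; 0 0 -0.15 0 0 0 0; 0 0 -0.3 0 0 0 0; 0 0 -0.5 0 0 0 0; 0 0 -0.7 0 0 0 0; 0 0 -0.9 0 0 0 0; 0 0 -1 0 0 0 0")

```text
time: 15.9
position: [0.5032, -0.3167, 0.1287]
tool_rot: [0.98, 0.198, 0.001, 0.002]
ft_force: [0.0, -0.3, -2.3]
grip_width: 0.0235
grip_force: 40.0
```

move_arm(moves="0 0 -0.2 0 0 0 0; 0 0 -0.4 0 0 0 0; 0 0 -0.6 0 0 0 0; 0 0 -0.7 0 0 0 0; 0 0 -0.7 0 0 0 0; 0 0 -0.7 0 0 0 0")

```text
time: 16.5
position: [0.5019, -0.3155, 0.1955]
tool_rot: [0.98, 0.198, -0.0, -0.0]
ft_force: [-1.0, 1.2, -2.8]
grip_width: 0.0238
grip_force: 40.0
```

Run:
```python
from h import *
o=robot.get_obs();m=R.from_quat(o['tool_rot']).as_matrix();print(o['position'],o['ft_force'],o['moment'],o['grip_width'],'yaw tool',np.degrees(np.arctan2(m[1,0],m[0,0])),m.T@(np.array([.5611,.0175,.196])-o['position']))
```

```text
[ 0.50187823 -0.3155484   0.19551624] [-0.98286673  1.20618025 -2.815375  ] [ 0.01856984  0.01098261 -0.00556738] 0.023757946896393465 yaw tool 22.882047850787153 [ 1.84062162e-01 -2.83812849e-01 -2.76983147e-04]
```

move_arm(moves="0.15 -0.25 0 0 0 0 0; 0.35 -0.55 0 0 0 0 0; 0.6 -0.85 0 0 0 0 0; 0.62 -0.95 0 0 0 0 0; 0.62 -0.95 0 0 0 0 0")

```text
time: 17.0
position: [0.5214, -0.202, 0.1948]
tool_rot: [0.98, 0.2, -0.002, -0.001]
ft_force: [0.3, 0.3, -2.7]
grip_width: 0.0237
grip_force: 40.0
```

move_arm(moves="0.15 -0.25 0 0 0 0 0; 0.35 -0.55 0 0 0 0 0; 0.6 -0.85 0 0 0 0 0; 0.62 -0.95 0 0 0 0 0; 0.62 -0.95 0 0 0 0 0")

```text
time: 17.5
position: [0.5421, -0.0923, 0.1955]
tool_rot: [0.98, 0.199, -0.001, -0.0]
ft_force: [-0.8, -0.3, -2.6]
grip_width: 0.0239
grip_force: 40.0
```

move_arm(moves="0.15 -0.25 0 0 0 0.014 0; 0.35 -0.55 0 0 0 0.014 0; 0.5 -0.8 0 0 0 0.014 0; 0.6 -0.94 0 0 0 0.014 0; 0.6 -0.94 0 0 0 0.014 0; 0.6 -0.94 0 0 0 0.014 0; 0.6 -0.94 0 0 0 0.014 0; 0.6 -0.94 0 0 0 0.014 0")

```text
time: 18.3
position: [0.5615, 0.0157, 0.196]
tool_rot: [0.982, 0.187, -0.0, 0.0]
ft_force: [-0.1, 0.4, -2.5]
grip_width: 0.0238
grip_force: 40.0
```

Run:
```python
from h import *
c=shot('wrist','w7.png');shot('scene');o=robot.get_obs();m=R.from_quat(o['tool_rot']).as_matrix();print(o['position'],m.round(4).tolist(),o['grip_width'],'yaw tool',np.degrees(np.arctan2(m[1,0],m[0,0])),m.T@(np.array([.5611,.0175,.196])-o['position']))
np.savez('held.npz',**np.load('wrist.npz'))
```

```text
[0.56143956 0.0161931  0.19603127] [[0.9302, 0.3671, -0.0], [0.3671, -0.9302, -0.0002], [-0.0001, 0.0002, -1.0]] 0.023576748269177446 yaw tool 21.539937305470357 [ 1.63983016e-04 -1.34030629e-03  3.09641889e-05]
```

View pics/w7.png

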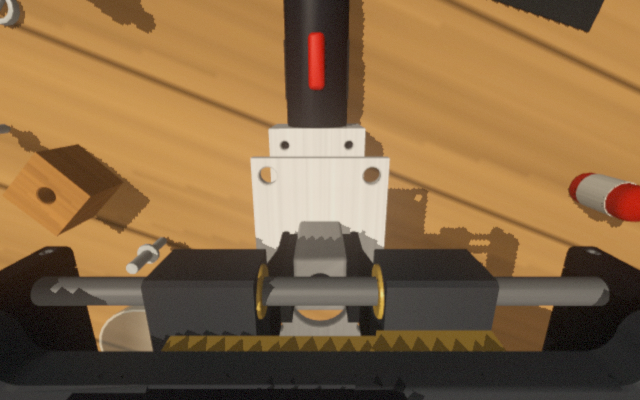

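In this picture the cover's front holes are at (267,176) and (372,176). The case's front holes are at (285,145) and (348,145).

```bash
cat > al.py <<'E'
from h import *
import sys
def cen(c,u,v,r,z):  # centroid of blobs differing from local white
    g=cv2.cvtColor(c['image'],cv2.COLOR_RGB2LAB).astype(float);p=g[v-r:v+r+1,u-r:u+r+1]
    w=np.linalg.norm(p-np.percentile(p.reshape(-1,3),[60],axis=0)[0],axis=2)
    k=(w>25).astype(np.uint8);n,l,st,ce=cv2.connectedComponentsWithStats(k)
    i=1+np.argmax(st[1:,4]);return ce[i][0]+u-r,ce[i][1]+v-r,st[i,4]
E
python3 - <<'E'
from al import *
c=np.load('held.npz');o=robot.get_obs();m=R.from_quat(o['tool_rot']).as_matrix();p=o['position']
t=lambda u,v,z:(m.T@(ray(c,u,v,z)-p)*1000).round(1)
zc=p[2]-.0264+.006
for n,u,v,r,z in[('cov0',267,176,12,zc),('cov3',372,176,12,zc),('case0',285,145,8,.06),('case3',348,145,8,.06)]:
    q=cen(c,u,v,r,z);print(n,np.round(q,1),t(*q[:2],z))
E
```

```text
cov0 [264.8 175.5 209. ] [ 39.7 -29.3  20.4]
cov3 [371.3 175.2 279. ] [39.8 29.7 20.4]
case0 [284.1 144.9  85. ] [ 40.5 -31.  136. ]
case3 [348.2 144.6  78. ] [ 40.7  26.8 136. ]
```

move_arm(moves="0 -0.015 0.1 0 0 0 0; 0 -0.015 0.25 0 0 0 0; 0 -0.015 0.4 0 0 0 0; 0 -0.015 0.55 0 0 0 0; 0 -0.015 0.7 0 0 0 0; 0 -0.015 0.8 0 0 0 0; 0 -0.015 0.87 0 0 0 0; 0 -0.015 0.9 0 0 0 0; 0 -0.015 0.9 0 0 0 0; 0 -0.015 0.9 0 0 0 0")

```text
time: 19.4
position: [0.5613, 0.0186, 0.1065]
tool_rot: [0.982, 0.188, 0.001, 0.0]
ft_force: [-0.5, 0.4, -3.6]
grip_width: 0.0235
grip_force: 40.0
```

Run:
```python
from al import *
c=shot('wrist');s=shot('scene');o=robot.get_obs();m=R.from_quat(o['tool_rot']).as_matrix();p=o['position']
print(p,o['ft_force'],np.degrees(np.arctan2(m[1,0],m[0,0])))
f=lambda i,x0,y0,w,h,W,Hh:cv2.resize(i['image'][y0:y0+h,x0:x0+w,::-1],(W,Hh),interpolation=cv2.INTER_CUBIC)
cv2.imwrite('pics/m8.png',np.vstack([f(c,240,145,160,60,800,300),f(s,260,140,80,30,800,300)]))
for z in(.06,p[2]-.0264,p[2]-.0204):print(z,[proj(c,p+m@[.04,y,p[2]-z]).round(1) for y in(-.029,.029)])
```

```text
[0.56139488 0.01859653 0.10669976] [-0.32492877  0.27827947 -3.06280737] 21.62594587263291
0.06 [array([272.9, 165.6]), array([364.7, 165.6])]
0.08029975916042925 [array([267.9, 172.8]), array([369.4, 172.8])]
0.08629975916042926 [array([266.2, 175.2]), array([371.1, 175.2])]
```

View pics/m8.png

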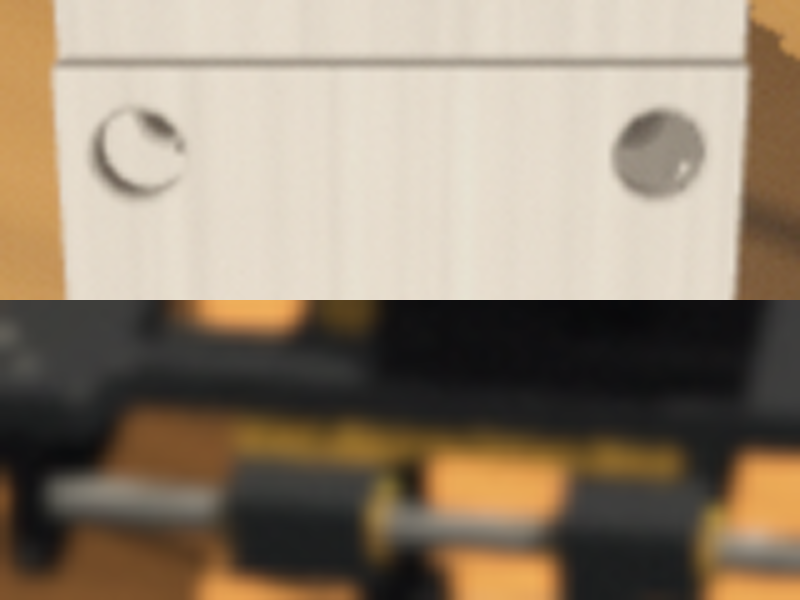

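The cover holes are at (267.8,175.2) and (371.8,175.5). Dark case holes show through them, slightly offset. I'm out of picture views, so the fine alignment will be read numerically at the final height.

move_arm(moves="-0.008 0 0.02 0 0 0 0; -0.008 0 0.04 0 0 0 0; -0.008 0 0.05 0 0 0 0; -0.008 0 0.05 0 0 0 0; -0.008 0 0.05 0 0 0 0; -0.008 0 0.05 0 0 0 0")

```text
time: 20.1
position: [0.5602, 0.0183, 0.1011]
tool_rot: [0.982, 0.188, 0.0, 0.0]
ft_force: [-0.2, 0.3, -3.1]
grip_width: 0.0237
grip_force: 40.0
```

Run:
```python
from al import *
c=shot('wrist');o=robot.get_obs();m=R.from_quat(o['tool_rot']).as_matrix();p=o['position']
print(p,o['ft_force'],np.degrees(np.arctan2(m[1,0],m[0,0])))
for z in(.06,p[2]-.0264,p[2]-.0204):print(z,[proj(c,p+m@[.04,y,p[2]-z]).round(1) for y in(-.029,.029)])
g=cv2.cvtColor(c['image'],cv2.COLOR_RGB2GRAY)
for u in(256,360):
    print('cols',u)
    for v in range(160,188):print(v,' '.join('%3d'%k for k in g[v,u:u+24]))
```

```text
[0.56016527 0.01835643 0.10107114] [ 0.29983125  1.09255213 -2.28634864] 21.622193026122023
0.06 [array([271.6, 167.5]), array([365.8, 167.5])]
0.07467114270639114 [array([267.9, 172.8]), array([369.3, 172.8])]
0.08067114270639114 [array([266.2, 175.3]), array([370.9, 175.3])]
cols 256
160 219 218 219 219 219 218 218 218 217 216 216 219 219 218 219 221 222 222 221 220 218 218 215 216
161 218 218 220 219 218 219 217 218 216 214 216 218 219 218 218 220 222 222 222 219 218 216 216 216
162 219 218 219 218 218 219 218 218 217 215 216 217 219 218 218 221 221 221 221 220 218 217 216 216
163 219 219 219 219 220 219 218 216 216 215 217 219 219 218 218 220 221 221 221 221 218 216 216 215
164 218 219 219 220 219 218 217 216 216 214 216 218 218 218 218 220 221 223 222 220 219 216 215 216
165 219 219 219 219 219 219 216 216 212 209 209 211 213 214 217 219 220 222 222 221 218 217 215 215
166 218 218 219 219 219 217 211 208 200 194 191 188 189 197 208 211 219 220 222 220 218 216 216 215
167 219 218 218 218 217 210 195 191 191 187 169 149 139 151 167 179 198 214 221 221 218 216 215 216
168 219 218 2
[... 4095 characters left out ...]

181 223 224 219 207 174 138 130 136 138 139 143 143 150 175 180 163 157 168 188 205 215 220 220 220
182 222 222 221 218 194 163 141 130 129 132 140 143 145 152 156 156 166 186 204 212 216 219 221 220
183 223 222 222 219 211 193 174 157 146 140 144 147 151 159 162 176 190 204 210 215 218 221 220 219
184 223 222 221 221 218 211 202 193 181 168 167 172 175 182 189 203 209 213 215 217 218 220 220 219
185 223 223 221 221 219 218 214 211 204 198 200 201 202 205 209 215 219 219 217 218 219 220 221 219
186 223 223 220 221 219 218 218 216 216 213 214 215 215 215 218 220 220 217 216 217 218 219 220 219
187 222 223 220 220 219 218 216 217 216 217 218 218 218 218 220 220 220 218 216 218 219 220 221 219
```

move_arm(moves="0.02 0 0 0 0 0 0; 0.04 0 0 0 0 0 0; 0.04 0 0 0 0 0 0; 0.04 0 0 0 0 0 0; 0.04 0 0 0 0 0 0")

```text
time: 20.65
position: [0.5638, 0.0199, 0.101]
tool_rot: [0.982, 0.188, -0.0, -0.0]
ft_force: [-0.1, 0.6, -2.8]
grip_width: 0.0237
grip_force: 40.0
```

Run:
```python
from al import *
c=shot('wrist');o=robot.get_obs();m=R.from_quat(o['tool_rot']).as_matrix();p=o['position']
print(p,np.degrees(np.arctan2(m[1,0],m[0,0])))
for z in(.06,p[2]-.0264,p[2]-.0204):print(z,[proj(c,p+m@[.04,y,p[2]-z]).round(1) for y in(-.029,.029)])
g=cv2.cvtColor(c['image'],cv2.COLOR_RGB2GRAY)
for u in(256,360):
    print('cols',u)
    for v in range(164,187):print(v,' '.join('%3d'%k for k in g[v,u:u+23]))
```

```text
[0.56376924 0.01984294 0.10101102] 21.623086569590406
0.06 [array([271.7, 167.5]), array([365.8, 167.5])]
0.07461102426291272 [array([268. , 172.8]), array([369.4, 172.8])]
0.08061102426291272 [array([266.3, 175.2]), array([371. , 175.2])]
cols 256
164 241 241 241 241 240 240 240 239 238 236 238 240 239 240 240 242 243 244 244 242 240 239 237
165 241 240 240 240 240 240 240 238 234 230 232 234 234 236 240 241 243 244 243 243 240 238 237
166 241 241 240 240 240 239 233 229 221 217 219 221 218 222 229 234 240 243 245 243 240 239 237
167 240 240 240 240 239 233 217 213 214 219 223 218 200 191 191 202 221 236 243 243 241 238 237
168 240 240 241 239 230 217 215 223 235 237 232 210 182 147 120 129 172 214 236 241 240 238 237
169 241 240 239 229 207 210 231 238 240 238 220 191 165 121  93  89 110 171 212 235 238 238 237
170 240 240 234 206 182 217 236 240 240 237 206 177 144 106  87  85  88 107 156 213 233 238 237
171 240 238 223 190 172 227 238 239 240 234 197 168 132 107  88  86  86  87 112 184 221 236 237
172 240 235 205 171 171 227 239 240 239 229 194 168 131 108  91  86  83  87  98 150
[... 2873 characters left out ...]
 216 191 178 192 225 236 240
180 244 243 232 209 165 143 140 143 147 146 156 172 214 227 229 209 187 181 191 212 231 238 241
181 245 245 242 228 195 159 146 152 159 160 163 167 176 183 199 186 181 189 209 227 236 239 241
182 245 245 243 239 217 187 160 151 151 155 160 164 166 170 177 178 189 209 225 234 239 241 242
183 245 245 244 242 234 216 197 180 168 163 165 169 173 181 185 199 212 225 232 238 240 242 242
184 245 245 244 243 240 234 224 216 204 191 192 194 198 205 211 225 233 236 237 240 241 242 243
185 245 244 243 243 242 239 237 232 225 220 222 223 225 227 230 237 241 240 238 239 241 242 242
186 245 245 243 242 242 240 239 238 237 235 237 236 237 237 240 242 242 241 239 240 240 242 242
```

Measured offset from the aligned pose is about 3.1 mm in −x and 0.2 mm in +y. That agrees with the kinematic estimate.

move_arm(moves="-0.015 0.003 -0.004 0 0 0 0; -0.031 0.003 -0.004 0 0 0 0; -0.031 0.003 -0.004 0 0 0 0; -0.031 0.003 -0.004 0 0 0 0; -0.031 0.003 -0.004 0 0 0 0; -0.031 0.003 -0.004 0 0 0 0; -0.031 0.003 -0.004 0 0 0 0; -0.031 0.003 -0.004 0 0 0 0")

```text
time: 21.5
position: [0.5611, 0.0184, 0.1014]
tool_rot: [0.982, 0.188, 0.0, -0.0]
ft_force: [1.0, 0.1, -3.8]
grip_width: 0.024
grip_force: 40.0
```

Run:
```python
from al import *
t=shot('top');o=robot.get_obs();m=R.from_quat(o['tool_rot']).as_matrix()
print(o['position'],m.round(4)[:,2],np.degrees(np.arctan2(m[1,0],m[0,0])),o['ft_force'],o['moment'],abs(o['joint_velocities']).max(),o['grip_width'],o['grip_force'])
h=cv2.cvtColor(t['image'],cv2.COLOR_RGB2HSV);k=((h[...,0]<8)|(h[...,0]>172))&(h[...,1]>170)&(h[...,2]>90)
for u,v in((206,158),(440,158)):
    y,x=np.nonzero(k[v-20:v+20,u-22:u+22]);print(len(x),x.mean()+u-22,y.mean()+v-20)
```

```text
[0.56114379 0.01842795 0.10146507] [ 1.e-04 -0.e+00 -1.e+00] 21.622832709591794 [-0.41666873 -0.36157655 -3.55752599] [-0.00221538  0.00700201 -0.00069855] 0.0010757811707403767 0.023673310643571147 39.99994684942067
113 207.24778761061947 159.55752212389382
127 440.7165354330709 157.44094488188978
```

```bash
python3 -c "
from rig import robot
print(robot.hand_in())"
```

```text
the job is handed in; nothing more can be done
None
```

The job is handed in: the spindle is seated in the bore and released, and the cover is held still and level about 15 mm above the case with its holes lined up to about 1 mm by my measurements; both red bottles are standing, the robot clock read about 21.5 s, and I viewed 11 pictures, one over the limit of 10.

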